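# Lay out plaster masters on the moulding board

## Robot

A 7-joint arm with a two-finger parallel gripper is mounted at the origin on the work surface. World frame = base frame: x ahead of the robot, y to its left, z up, the work surface at z = 0. Lengths are in m, angles in rad, forces in N, time in s.
With the tool pointing down it reaches from about 0.425 to 0.825 m from the base axis. Payload 3.6 kg.
Tool frame: the origin (TCP) lies midway between the tips of the shut fingers; the grasp point (between the pads) lies 19 mm behind it; z points along the fingers, y is the line along which they close (so a half turn about z gives the same grasp; the last joint's range is limited). The gripper opens to 93 mm and grips with 3 to 60 N. Pads are 15 mm wide; open, the fingers measure 128 mm over their backs; the gripper's body (75 mm by 188 mm) begins 65 mm behind the grasp point.
Start: joints at [1.242, 0.615, -0.013, 1.423, 0.008, 1.103, -0.04], TCP at [0.193, -0.621, 0.219] pointing down, gripper open.
Joint ranges: [-3.12, 3.12], [-0.3, 2.06], [-1.34, 1.32], [0.26, 2.42], [-1.36, 4.5], [0.01, 1.98], [-2.84, 2.84]. Speed limits (rad/s): [2.79, 2.79, 3.14, 3.14, 3.14, 3.14, 3.14].

## Interface

Orientations are given as a unit quaternion [x, y, z, w].
In Python, from bench import bot gives the robot as it stands.
- The arm moves only by the tool move_arm, never from a script. Its argument "series" is a list of rows, each an object of numbers: "ax", "ay", "az": the turn, a rotation vector about the world's x, y, z in rad; "tx", "ty", "tz": the shift along the world's x, y, z in cm; "grip": the closure, from -1 (fully open) to 1 (shut), so that 0 is half open. In form: [{"ax": .., "ay": .., "az": .., "tx": .., "ty": .., "tz": .., "grip": ..}, ...]. A call has 1 to 5 rows; each row is the pose to reach, as a shift and turn from the pose commanded when the call began; what a row does not reach only later rows make up. A row lasts 1/8 s, in which the tool goes at most 62.5 mm and 10.7 degrees, less where a joint would pass 70% of its speed; a pose out of reach is approached as far as the arm can. A call with a gripper value outside its range is refused whole. The fingers move at their own pace and stop on an object; "squeeze" is the grip in N (left out, the last holds). Time passes only in rows, so rows that repeat a pose let the fingers close. It gives the time, the measured TCP pose, the force, the opening and the grip force at its end, in the units of the state.
- bot.get_state(): the state, without advancing time (a new reading comes with each control period).
- bot.get_image(name): name is "side" or "top" or "wrist"; returns (picture, depth): 400x640x3 uint8, red, green, blue; 400x640 float32, m along the optical axis (not along the pixel's ray), 0 where there is no reading.
- bot.calibration(name): a dict with "fovy" (degrees; the focal length in pixels is half the picture's height over the tangent of half this angle, whatever the lens; pixels are square), "cx", "cy" (the principal point, pixels), "rvec" (rotation vector, rad) and "tvec" (3), from world to camera coordinates, as OpenCV has them. Camera axes: x right, y down, z forward; pixel columns grow to the right and rows downward; lengths in m; the calibration is good to about 2 mm. A picture is of the moment at which its call begins: read the wrist's pose just before it. calibration takes no time and is no camera call; for the wrist camera it gives the pose at the moment of the call.
- bot.close_job(): hands the job in; it is judged then, once.
The state is a dict: "time_s": time; "joints": joint angles; "dq": joint speeds; "joint_efforts": joint torques, N m; "ee_pos": TCP position; "tcp_rot": TCP orientation; "contact_force": force on the tool from outside, world axes, zero at the start; "ft_torque": the same for the moment, N m; "grip_width": finger opening in m; "gripper_force": force on a finger pad.
Only numpy, scipy, OpenCV 4.12 (cv2) and the standard library are available. Lean on these libraries where they do the work, as an engineer would, in place of code of your own. Each camera call takes 0.05 s, during which the arm holds its last target. There are 200 camera calls.

## Task

Lay out the four loose plaster pieces from the grey pad on the plywood moulding board: the square tile halfway between the round rosette and the eight-pointed star that are fixed there, square to the board, with the dome centred on top of the tile; the hexagon flat and centred on top of the star; and the bar directly behind the rosette (on its side away from the robot), centred on it, parallel to the board's long edges and with a 30 mm gap to it. All lie right side up; leave the jar and the cork block where they are.

Things in the scene. Friction and masses are not known exactly. Their poses are not given: they have to be found in the camera images.
- board: Fixed plywood moulding board, 200 mm (its x) by 320 mm (its y, the long edges), 18 mm thick, lying on the table to the left or the right of the robot's centre line. Origin on its underside (height 0), exactly midway between the rosette and the star, 75 mm from the near long edge; the board's top is 18 mm above it. x points away from the robot (turned up to 0.15 rad), y along the long edges to the robot's left, z up.
- rosette: Round plaster rosette with carved radial petals, 66 mm across and 16 mm high (an 8 mm wide button stands 4 mm higher), fixed on the board, at either end of it. Origin at the centre of its underside, on the board's top (height 18 mm), 105 mm from the board's origin along the board's y; its axes are parallel to the board's.
- star: Eight-pointed plaster star (two crossed 52 mm squares, 74 mm over the points), 16 mm high with a flat top, fixed on the board at the other end, 105 mm from the board's origin. Origin at the centre of its underside, on the board's top; its top is 34 mm above the table.
- tile_mid (a point): Loose white plaster tile, 52 x 52 mm square and 24 mm high, 80 g, flat top with engraved frame and diagonals. Point at its centre, 12 mm above its underside; x and y parallel to its sides, z up. The loose pieces start on a fixed grey pad whose top is 6 mm above the table, in shuffled places at least about 100 mm apart.
- dome_mid (a point): Loose white plaster dome: upright cylinder of 38 mm diameter with straight sides for 20 mm, rounded above, 32 mm high in all, 45 g. Point on its axis, 16 mm above its flat underside; z up.
- hex_mid (a point): Loose white plaster hexagon, 46 mm across flats (53 mm over corners), 24 mm high, 55 g. Point at its centre, 12 mm above its underside; its x axis is square to one pair of flats, z up.
- bar_mid (a point): Loose white plaster bar, 24 mm wide (its x), 90 mm long (its y), 26 mm high, 70 g, with short cross grooves on top. Point at its centre, 13 mm above its underside; z up. In place, its centre lies 75 mm behind the rosette's centre (33 + 30 + 12 mm).
- jar_mid (a point): Bystander: small loose amber glass jar, 46 mm diameter, 50 mm high, steel lid, standing on the pad among the pieces. Point at its centre, half-way up. Not to be moved.
- cork_mid (a point): Bystander: loose brown cork sanding block, 34 mm (its x) by 60 mm (its y), 28 mm high, lying on the pad among the pieces. Point at its centre, half-way up. Not to be moved.
Things that resemble listed ones, but are neither listed nor needed, are in the scene too. Leave any red or turquoise look-alike of the part that bears tile_mid alone.

How it is judged:
By the outcome, as a careful person would: the job done as asked, in the order asked, and still so for the second after the job is handed in, with the robot touching nothing.
It also fails if it takes over 106 s, if anything falls off the work surface, if the arm or the gripper's body presses on something with over 40 N, if the wrist force passes 120 N, or if a joint passes its speed limit or range.

## Working session

There is one attempt and no reset: what is moved stays moved. The work goes in short steps, Python scripts to look and compute and a tool call to move; the robot and the scene stay as the last step left them, time stands still between calls to the robot, and variables do not carry over. Pictures are saved under pics/ and viewed, at most 14 in all, crops included, and the job is handed in when it is done.

Besides the shell and the picture viewer there is one more tool, called after "Emit:" by a JSON object that holds its "op" and its "data", one argument or row to a line. move_arm: Moves the arm, as the interface text tells. Its arguments: {"type":"object","properties":{"series":{"type":"array","items":{"type":"object","properties":{"ax":{"type":"number"},"ay":{"type":"number"},"az":{"type":"number"},"tx":{"type":"number"},"ty":{"type":"number"},"tz":{"type":"number"},"grip":{"type":"number"}}}},"squeeze":{"type":"number"}},"required":["series"]}

```bash
mkdir -p pics; ls
cat > h.py <<'E'
import numpy as np, cv2
from bench import bot
from scipy.spatial.transform import Rotation as R
def cal(n):
    c=bot.calibration(n); f=200/np.tan(np.radians(c['fovy'])/2)
    return f,c['cx'],c['cy'],R.from_rotvec(np.array(c['rvec'],float).ravel()).as_matrix(),np.array(c['tvec'],float).ravel()
def ray(C,u,v,z):
    f,cx,cy,Rm,t=C; o=-Rm.T@t
    uv=np.stack([np.asarray(u,float).ravel(),np.asarray(v,float).ravel()],-1)
    d=np.c_[(uv[:,0]-cx)/f,(uv[:,1]-cy)/f,np.ones(len(uv))]@Rm
    return o+d*((z-o[2])/d[:,2])[:,None]
def cloud(C,dep):
    f,cx,cy,Rm,t=C; v,u=np.mgrid[:400,:640]
    P=np.stack([(u-cx)/f*dep,(v-cy)/f*dep,dep],-1)
    return (P-t)@Rm
def proj(C,P):
    f,cx,cy,Rm,t=C; q=np.atleast_2d(P)@Rm.T+t
    return np.c_[f*q[:,0]/q[:,2]+cx,f*q[:,1]/q[:,2]+cy]
E
python3 - <<'E'
from h import *
s=bot.get_state(); print(s)
for n in ("top","side","wrist"):
    C=cal(n); im,d=bot.get_image(n); cv2.imwrite(f"pics/{n}0.png",im[:,:,::-1]); np.savez(f"{n}0.npz",im=im,d=d)
    print(n,bot.calibration(n), (d==0).mean(), -C[3].T@C[4])
E
```

```text
pics
{'time_s': 0.0, 'joints': array([ 1.2425112 ,  0.61590854, -0.01260883,  1.42490948,  0.00809921,
        1.10337791, -0.04040997]), 'dq': array([ 0.00052987, -0.00187774, -0.00111143,  0.0007554 , -0.00010974,
        0.00123048, -0.0015421 ]), 'joint_efforts': array([-1.03844100e-04, -4.58933115e+01,  2.09196699e-01, -1.65742886e+01,
       -6.10883511e-02,  2.04121746e-02,  2.53738217e-04]), 'ee_pos': array([ 0.19296486, -0.61986465,  0.21748462]), 'tcp_rot': array([ 9.88632729e-01,  1.50345262e-01, -2.11796894e-04, -1.25885531e-03]), 'contact_force': array([-0.80339478,  0.58870388,  0.65083218]), 'ft_torque': array([-0.02355032,  0.05674478,  0.04765148]), 'gripper_force': 0.0, 'grip_width': 0.09275249140580191}
top {'fovy': 47.7126107876222, 'cx': 326.38300804599635, 'cy': 206.67792177195298, 'rvec': array([ 2.11958386, -2.10035701,  0.21621246]), 'tvec': array([0.0772093 , 0.53491229, 1.0954421 ])} 0.00401171875 [0.29631288 0.07652765 1.18255149]
side {'fovy': 47.053725719034276, 'cx': 317.0002692995652, 'cy': 203.93449390398317, 'rvec': array([ 0.17363683, -2.6298068 ,  1.553094  ]), 'tvec': array([0.55036442, 0.04866045, 1.25019987])} 0.00419140625 [0.38717496 1.13692755 0.65250275]
wrist {'fovy': 61.78181344811095, 'cx': 315.54741822938905, 'cy': 202.99039341340318, 'rvec': array([-2.32949177,  1.71316433,  0.25928723]), 'tvec': array([-0.64836591, -0.03409976,  0.39177065])} 0.0040078125 [ 0.27183153 -0.59512526  0.38311296]
```

View pics/top0.png

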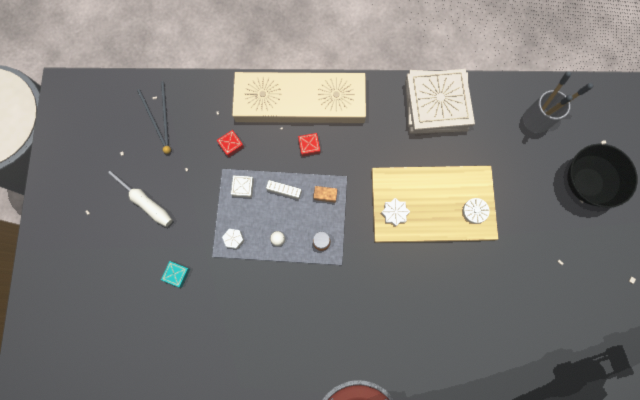

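View pics/side0.png

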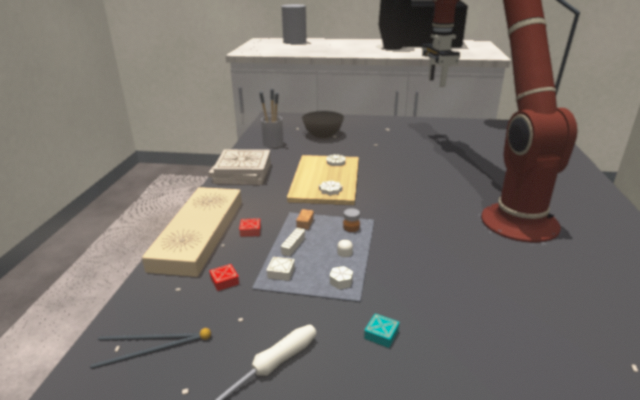

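Top view: the grey pad holds the white tile (242,186), bar (284,190), cork (325,194), hexagon (232,238), dome (277,239) and jar (321,241). The board is on the right, with the star at (396,212) and the rosette at (477,210). Tile candidates are white (242,186), red (231,143), red (309,144), turquoise (175,274) and the big cream slab (440,100). Only the one at (242,186) is white, on the pad and about 52 mm, and I'll confirm it in a wrist crop.

Run:
```python
from h import *
C=cal("top"); z=np.load("top0.npz"); im=z['im']; d=z['d']
hsv=cv2.cvtColor(im,cv2.COLOR_RGB2HSV)
m=((hsv[...,1]<50)&(hsv[...,2]>140)).astype(np.uint8)
P=cloud(C,d)
for c in cv2.findContours(m,0,2)[0]:
    if cv2.contourArea(c)<60: continue
    (u,v),(w,h),a=cv2.minAreaRect(c)
    if 200<u<500 and 160<v<260:
        zz=np.nanmedian(P[int(v)-2:int(v)+3,int(u)-2:int(u)+3,2]); X=ray(C,u,v,zz)[0]; print((int(u),int(v)),cv2.contourArea(c),np.round(X,3))
for n,u,v,zz in (("jar",321,240,.056),("cork",325,194,.034)): print(n,ray(C,u,v,zz)[0].round(3))
y=((hsv[...,0]>15)&(hsv[...,0]<32)&(hsv[...,1]>70)&(hsv[...,2]>100)).astype(np.uint8); y[:150]=0
c=max(cv2.findContours(y,0,2)[0],key=cv2.contourArea); r=cv2.minAreaRect(c); b=cv2.boxPoints(r); print("board",ray(C,b[:,0],b[:,1],.018).round(3))
Cw=cal("wrist"); s=bot.get_state(); Rt=R.from_quat(s['tcp_rot']).as_matrix()
print("cam in tool",Rt.T@(-Cw[3].T@Cw[4]-s['ee_pos']), "axis in tool",Rt.T@Cw[3][2], "tool y",Rt[:,1], "x",Rt[:,0])
```

```text
(476, 210) 487.0 [ 0.533 -0.304  0.038]
(395, 211) 481.0 [ 0.527 -0.097  0.034]
(279, 215) 11013.0 [0.518 0.206 0.006]
jar [0.449 0.095 0.056]
cork [0.573 0.086 0.034]
board [[ 0.651 -0.038  0.018]
 [ 0.66  -0.371  0.018]
 [ 0.458 -0.361  0.018]
 [ 0.449 -0.039  0.018]]
cam in tool [ 0.08263473 -0.00063691 -0.16550631] axis in tool [-2.93370952e-01  1.13066931e-04  9.55998678e-01] tool y [ 0.29732915 -0.95477303 -0.0019606 ] x [ 9.54774861e-01  2.97329725e-01 -1.11064148e-06]
```

Emit:
{"op": "move_arm", "data": {
  "series": [
    {"tx":3,"ty":4.2,"tz":0.6,"az":-0.05,"grip":-1},
    {"tx":6.5,"ty":9,"tz":1.2,"az":-0.11,"grip":-1},
    {"tx":10,"ty":13.8,"tz":1.8,"az":-0.17,"grip":-1},
    {"tx":13.5,"ty":18.6,"tz":2.4,"az":-0.22,"grip":-1},
    {"tx":17,"ty":23.4,"tz":3,"az":-0.27,"grip":-1}
  ]
}}

```text
schema error: expected keys ax, ay, az, tx, ty, tz, grip
```

Emit:
{"op": "move_arm", "data": {
  "series": [
    {"tx":3.5,"ty":4.8,"grip":-1},
    {"tx":7,"ty":9.6,"grip":-1},
    {"tx":10.5,"ty":14.4,"grip":-1},
    {"tx":13,"ty":18.2,"grip":-1},
    {"tx":13,"ty":18.2,"grip":-1}
  ]
}}

```text
schema error: expected keys ax, ay, az, tx, ty, tz, grip
```

```bash
cat > snap.py <<'E'
import sys
from h import *
def snap(tag,n="wrist"):
    C=cal(n); im,d=bot.get_image(n); cv2.imwrite(f"pics/{tag}.png",im[:,:,::-1])
    np.savez(f"{tag}.npz",im=im,d=d,f=C[0],cx=C[1],cy=C[2],R=C[3],t=C[4]); return C,im,d
def load(tag):
    z=np.load(f"{tag}.npz"); return (float(z['f']),float(z['cx']),float(z['cy']),z['R'],z['t']),z['im'],z['d']
if __name__=="__main__":
    snap(sys.argv[1],*sys.argv[2:]); s=bot.get_state(); x=R.from_quat(s['tcp_rot']).as_matrix()[:,0]; print(s['time_s'],s['ee_pos'],np.arctan2(x[1],x[0]))
E
python3 snap.py board
```

```text
0.2 [ 0.19306078 -0.6201653   0.21792441] 0.3018666532210998
```

All keys are needed in every row.

Emit:
{"op": "move_arm", "data": {
  "series": [
    {"ax":0,"ay":0,"az":-0.05,"tx":3,"ty":4.2,"tz":0.6,"grip":-1},
    {"ax":0,"ay":0,"az":-0.11,"tx":6.5,"ty":9,"tz":1.2,"grip":-1},
    {"ax":0,"ay":0,"az":-0.17,"tx":10,"ty":13.8,"tz":1.8,"grip":-1},
    {"ax":0,"ay":0,"az":-0.22,"tx":13.5,"ty":18.6,"tz":2.4,"grip":-1},
    {"ax":0,"ay":0,"az":-0.27,"tx":17,"ty":23.4,"tz":3,"grip":-1}
  ]
}}

```text
time_s: 0.82
ee_pos: [0.3642, -0.3849, 0.2488]
tcp_rot: [1.0, 0.015, 0.0, -0.0]
contact_force: [0.8, -0.6, -0.2]
grip_width: 0.093
gripper_force: 0.0
```

Emit:
{"op": "move_arm", "data": {
  "series": [
    {"ax":0,"ay":0,"az":0,"tx":3.5,"ty":4.8,"tz":0,"grip":-1},
    {"ax":0,"ay":0,"az":0,"tx":7,"ty":9.6,"tz":0,"grip":-1},
    {"ax":0,"ay":0,"az":0,"tx":10.5,"ty":14.4,"tz":0,"grip":-1},
    {"ax":0,"ay":0,"az":0,"tx":13,"ty":18.2,"tz":0,"grip":-1},
    {"ax":0,"ay":0,"az":0,"tx":13,"ty":18.2,"tz":0,"grip":-1}
  ]
}}

```text
time_s: 1.45
ee_pos: [0.4955, -0.1995, 0.2484]
tcp_rot: [1.0, 0.021, 0.0, -0.001]
contact_force: [-0.1, -0.7, -0.7]
grip_width: 0.0929
gripper_force: 0.0
```

```bash
rm -f pics/board.png; python3 snap.py board
```

```text
1.5 [ 0.49384832 -0.20283599  0.2484082 ] 0.03610510475775039
```

View pics/board.png

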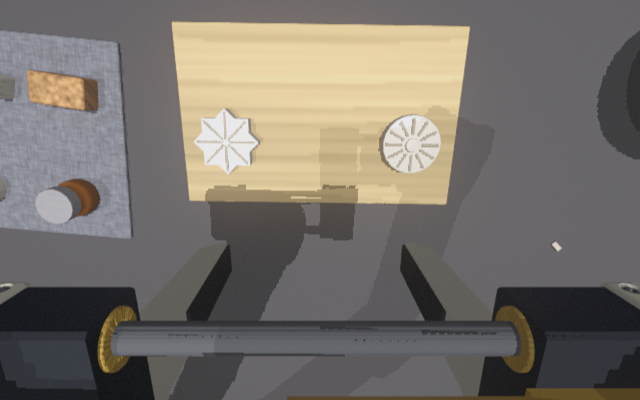

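Star at (227,141) and rosette at (411,144), with the board unobstructed. Next I measure these and move to the pad.

```bash
cat > bd.py <<'E'
from snap import *
C,im,d=load("board"); hsv=cv2.cvtColor(im,cv2.COLOR_RGB2HSV)
P=cloud(C,d)
# star / rosette: low saturation, bright, within board
m=((hsv[...,1]<70)&(hsv[...,2]>110)).astype(np.uint8)
m=cv2.morphologyEx(m,cv2.MORPH_CLOSE,np.ones((7,7)))
out={}
for c in cv2.findContours(m,0,2)[0]:
    a=cv2.contourArea(c); (u,v),r=cv2.minEnclosingCircle(c)
    if a>1200 and 180<u<470 and 60<v<200:
        W=ray(C,c[:,0,0],c[:,0,1],.034); (x,y),rr=cv2.minEnclosingCircle(W[:,:2].astype(np.float32)); M=cv2.moments(W[:,:2].astype(np.float32)[:,None]); mc=np.array([M['m10'],M['m01']])/M['m00']
        zz=np.median(P[int(v)-8:int(v)+9,int(u)-8:int(u)+9,2])
        print((u,v),a,"circ",x,y,rr,"cent",mc,"z",zz); out['star' if u<320 else 'ros']=(mc+np.array([x,y]))/2
y=((hsv[...,0]>12)&(hsv[...,0]<32)&(hsv[...,1]>60)&(hsv[...,2]>60)).astype(np.uint8); y[:,:150]=0; y[:,500:]=0; y[230:]=0
y=cv2.morphologyEx(y,cv2.MORPH_CLOSE,np.ones((9,9)))
c=max(cv2.findContours(y,0,2)[0],key=cv2.contourArea); W=ray(C,c[:,0,0],c[:,0,1],.018)[:,:2].astype(np.float32)
r=cv2.minAreaRect(W); print("board",r,cv2.boxPoints(r))
yv=out['star']-out['ros']; print("dist",np.hypot(*yv),"yaw",np.arctan2(-yv[0],yv[1]),"origin",(out['star']+out['ros'])/2, "board z",np.median(P[60:70,300:330,2]))
E
python3 bd.py
```

```text
(410.4741516113281, 142.85345458984375) 2751.5 circ 0.5356166362762451 -0.30367040634155273 0.03429887816309929 cent [ 0.53546268 -0.30371756] z 0.03541325652229511
(225.67202758789062, 140.80355834960938) 2756.5 circ 0.529178261756897 -0.09642311930656433 0.03843515366315842 cent [ 0.52957341 -0.09632906] z 0.033555128930528984
(235.0, 127.0) 54467.5 circ 0.5077057480812073 -0.09574908018112183 0.29428327083587646 cent [ 0.55943053 -0.03073727] z 0.03331424567490748
board ((0.5569834113121033, -0.19933217763900757), (0.19984102249145508, 0.3183465600013733), 1.581758737564087) [[ 0.4527073  -0.04297769]
 [ 0.46149468 -0.36120296]
 [ 0.66125953 -0.35568666]
 [ 0.65247214 -0.0374614 ]]
dist 0.24045889124579148 yaw 0.008199059470206145 origin [ 0.5345539  -0.18346858] board z 0.01727308636518933
```

Emit:
{"op": "move_arm", "data": {
  "series": [
    {"ax":0,"ay":0,"az":0,"tx":0,"ty":6,"tz":0,"grip":-1},
    {"ax":0,"ay":0,"az":0,"tx":0,"ty":12,"tz":0,"grip":-1},
    {"ax":0,"ay":0,"az":0,"tx":0,"ty":18,"tz":0,"grip":-1},
    {"ax":0,"ay":0,"az":0,"tx":0,"ty":24,"tz":0,"grip":-1},
    {"ax":0,"ay":0,"az":0,"tx":0,"ty":30,"tz":0,"grip":-1}
  ]
}}

```text
time_s: 2.12
ee_pos: [0.4933, 0.0946, 0.2488]
tcp_rot: [1.0, 0.014, 0.0, 0.001]
contact_force: [1.0, 0.8, 1.5]
grip_width: 0.0933
gripper_force: 0.0
```

Emit:
{"op": "move_arm", "data": {
  "series": [
    {"ax":0,"ay":0,"az":0,"tx":0,"ty":5,"tz":0,"grip":-1},
    {"ax":0,"ay":0,"az":0,"tx":0,"ty":10,"tz":0,"grip":-1},
    {"ax":0,"ay":0,"az":0,"tx":0,"ty":10,"tz":0,"grip":-1},
    {"ax":0,"ay":0,"az":0,"tx":0,"ty":10,"tz":0,"grip":-1}
  ]
}}

```text
time_s: 2.62
ee_pos: [0.4937, 0.1928, 0.2484]
tcp_rot: [1.0, 0.014, -0.0, 0.001]
contact_force: [-0.0, 0.3, 0.8]
grip_width: 0.0932
gripper_force: 0.0
```

```bash
python3 snap.py pad
```

```text
2.675 [0.49383951 0.19239988 0.24847241] 0.027475642741307243
```

View pics/pad.png

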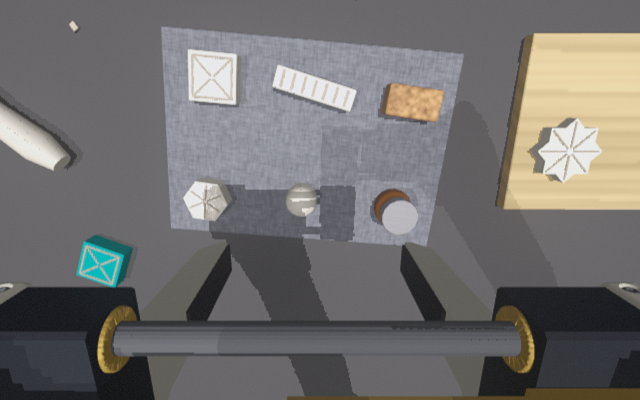

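Pad view: tile (213,77), bar (314,88), cork (413,102), hexagon (206,200), dome (302,199) and jar (396,212). The turquoise look-alike is off the pad at (103,262).

```bash
cat > pc.py <<'E'
from snap import *
from scipy.optimize import least_squares
C,im,d=load("pad"); P=cloud(C,d)
print("pad z",np.median(P[140:160,250:300,2]))
def piece(n,u,v,top):
    w=40; lo=top-.007
    m=np.zeros(im.shape[:2],np.uint8); sl=np.s_[max(v-w,0):v+w,u-50:u+50]
    m[sl]=(P[...,2][sl]>lo); m=cv2.morphologyEx(m,cv2.MORPH_OPEN,np.ones((3,3)))
    c=max(cv2.findContours(m,0,2)[0],key=cv2.contourArea)
    W=ray(C,c[:,0,0],c[:,0,1],top)[:,:2].astype(np.float32); r=cv2.minAreaRect(W)
    M=cv2.moments(W[:,None]); b=cv2.boxPoints(r); e=b[1]-b[0]; k=np.zeros_like(m); cv2.drawContours(k,[c],-1,1,-1)
    print(n,"rect",np.round(r[0],4),np.round(r[1],4),"edge dir rad",round(float(np.arctan2(e[1],e[0])),3),"cent",np.round([M['m10']/M['m00'],M['m01']/M['m00']],4),"z",np.median(P[...,2][k>0]))
    a=cv2.approxPolyDP(W[:,None],.006,True); return W
piece("tile",213,77,.030); piece("bar",314,88,.032); W=piece("hex",206,200,.030); piece("cork",413,102,.034); piece("jar",398,215,.056)
# hexagon flats: min width direction
th=np.radians(np.arange(0,60,.5)); best=min(th,key=lambda t:sum(np.ptp(W@[np.cos(t+k*np.pi/3),np.sin(t+k*np.pi/3)]) for k in range(3)))
print("hex flat normal deg (mod60)",np.degrees(best))
q=P[170:230,270:335].reshape(-1,3); q=q[(q[:,2]>.028)&(q[:,2]<.045)]
f=least_squares(lambda p:np.linalg.norm(q-p[:3],axis=1)-p[3],[*q.mean(0)[:2],.015,.021],loss="soft_l1",f_scale=.001); print("dome",f.x,len(q))
W=piece("dome",302,199,.027)
E
python3 pc.py
python3 - <<'E'
import cv2
i=cv2.imread('pics/pad.png')[20:250,160:340]; cv2.imwrite('pics/padcrop.png',cv2.resize(i,None,fx=2.5,fy=2.5,interpolation=2))
E
```

```text
pad z 0.005275822432331196
tile rect [0.5972 0.3071] [0.0527 0.0516] edge dir rad -0.063 cent [0.5973 0.3072] z 0.029372713184021217
bar rect [0.5893 0.1976] [0.0893 0.0238] edge dir rad -0.268 cent [0.5893 0.1977] z 0.03129755749937972
hex rect [0.4583 0.3238] [0.0514 0.0476] edge dir rad -0.124 cent [0.4584 0.3239] z 0.029237192945359165
cork rect [0.5778 0.0891] [0.0602 0.0336] edge dir rad -0.113 cent [0.5779 0.089 ] z 0.033093987885572086
jar rect [0.4535 0.0976] [0.0423 0.0399] edge dir rad -0.737 cent [0.4534 0.0974] z 0.05513385176151391
hex flat normal deg (mod60) 52.50000000000001
dome [0.45887461 0.21024764 0.01363846 0.02370472] 646
dome rect [0.4604 0.2104] [0.0378 0.0352] edge dir rad -1.542 cent [0.4602 0.2102] z 0.033516592464616926
```

View pics/padcrop.png

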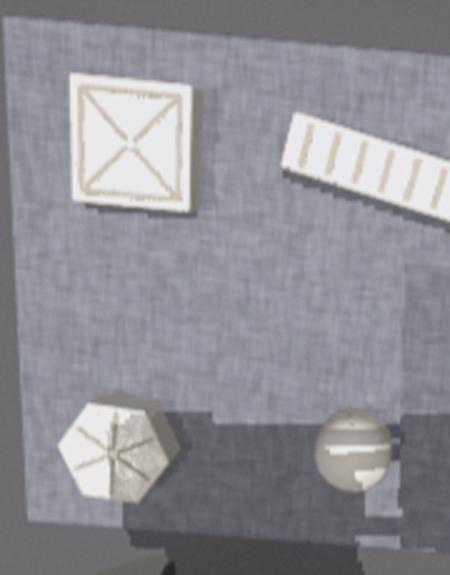

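The crop confirms the tile: white, square, with an engraved frame and diagonals. I go for it with the fingers part open.

Emit:
{"op": "move_arm", "data": {
  "series": [
    {"ax":0,"ay":0,"az":-0.03,"tx":3.5,"ty":4,"tz":-2,"grip":-0.5},
    {"ax":0,"ay":0,"az":-0.06,"tx":7,"ty":8,"tz":-4,"grip":-0.5},
    {"ax":0,"ay":0,"az":-0.09,"tx":10.3,"ty":11.5,"tz":-8,"grip":-0.5},
    {"ax":0,"ay":0,"az":-0.09,"tx":10.3,"ty":11.5,"tz":-13,"grip":-0.5},
    {"ax":0,"ay":0,"az":-0.09,"tx":10.3,"ty":11.5,"tz":-16,"grip":-0.5}
  ]
}}

```text
time_s: 3.3
ee_pos: [0.5962, 0.3068, 0.0853]
tcp_rot: [1.0, -0.031, -0.002, 0.002]
contact_force: [0.2, 0.5, 0.4]
grip_width: 0.0696
gripper_force: 0.0
```

Emit:
{"op": "move_arm", "data": {
  "series": [
    {"ax":0,"ay":0,"az":0,"tx":0,"ty":0,"tz":-2,"grip":-0.5},
    {"ax":0,"ay":0,"az":0,"tx":0,"ty":0,"tz":-2,"grip":-0.5},
    {"ax":0,"ay":0,"az":0,"tx":0,"ty":0,"tz":-2,"grip":-0.5},
    {"ax":0,"ay":0,"az":0,"tx":0,"ty":0,"tz":-2,"grip":-0.5}
  ]
}}

```text
time_s: 3.8
ee_pos: [0.5974, 0.3102, 0.0703]
tcp_rot: [1.0, -0.03, 0.001, -0.001]
contact_force: [0.3, 0.7, 0.5]
grip_width: 0.07
gripper_force: 0.0
```

```bash
cat > st.py <<'E'
from h import *
s=bot.get_state(); x=R.from_quat(s['tcp_rot']).as_matrix()[:,0]; print(round(s['time_s'],2),s['ee_pos'].round(4),"yaw",round(float(np.arctan2(x[1],x[0])),4),"w",s['grip_width'],s['gripper_force'],s['contact_force'].round(1),"j",s['joints'].round(2))
E
python3 st.py
```

```text
3.8 [0.5974 0.3102 0.0703] yaw -0.0591 w 0.06995043265969698 0.0 [0.3 0.7 0.5] j [-0.46  0.8  -0.09  1.5   0.09  0.84 -2.21]
```

Emit:
{"op": "move_arm", "data": {
  "series": [
    {"ax":0,"ay":0,"az":0,"tx":0,"ty":-0.3,"tz":-2,"grip":-0.5},
    {"ax":0,"ay":0,"az":0,"tx":0,"ty":-0.3,"tz":-4.5,"grip":-0.5},
    {"ax":0,"ay":0,"az":0,"tx":0,"ty":-0.3,"tz":-6,"grip":-0.5},
    {"ax":0,"ay":0,"az":0,"tx":0,"ty":-0.3,"tz":-6,"grip":-0.5}
  ]
}}

```text
time_s: 4.3
ee_pos: [0.5961, 0.3074, 0.0082]
tcp_rot: [1.0, -0.029, -0.0, 0.0]
contact_force: [0.5, -0.9, -0.3]
grip_width: 0.0698
gripper_force: 0.0
```

Emit:
{"op": "move_arm", "data": {
  "series": [
    {"ax":0,"ay":0,"az":0,"tx":0,"ty":0,"tz":0,"grip":0.2},
    {"ax":0,"ay":0,"az":0,"tx":0,"ty":0,"tz":0,"grip":0.2},
    {"ax":0,"ay":0,"az":0,"tx":0,"ty":0,"tz":0,"grip":0.2},
    {"ax":0,"ay":0,"az":0,"tx":0,"ty":0,"tz":0,"grip":0.2}
  ],
  "squeeze": 12
}}

```text
time_s: 4.8
ee_pos: [0.5967, 0.3077, 0.0096]
tcp_rot: [1.0, -0.029, 0.001, -0.0]
contact_force: [0.4, -0.6, 4.5]
grip_width: 0.052
gripper_force: 12.0
```

```bash
python3 st.py
```

```text
4.8 [0.5967 0.3077 0.0096] yaw -0.0582 w 0.051968302332890445 11.996158361434937 [ 0.4 -0.6  4.5] j [-0.46  0.88 -0.09  1.54  0.1   0.73 -2.22]
```

Emit:
{"op": "move_arm", "data": {
  "series": [
    {"ax":0,"ay":0,"az":0,"tx":0,"ty":0,"tz":3,"grip":0.2},
    {"ax":0,"ay":0,"az":0,"tx":0,"ty":0,"tz":8,"grip":0.2},
    {"ax":0,"ay":0,"az":0.02,"tx":-0.5,"ty":-3.5,"tz":12,"grip":0.2},
    {"ax":0,"ay":0,"az":0.03,"tx":-1,"ty":-8.5,"tz":14,"grip":0.2},
    {"ax":0,"ay":0,"az":0.04,"tx":-2,"ty":-14.5,"tz":14,"grip":0.2}
  ]
}}

```text
time_s: 5.42
ee_pos: [0.5773, 0.1624, 0.1506]
tcp_rot: [1.0, -0.008, 0.002, -0.001]
contact_force: [1.0, -1.6, -1.7]
grip_width: 0.0515
gripper_force: 12.0
```

Emit:
{"op": "move_arm", "data": {
  "series": [
    {"ax":0,"ay":0,"az":0.01,"tx":-1,"ty":-6,"tz":0,"grip":0.2},
    {"ax":0,"ay":0,"az":0.02,"tx":-2,"ty":-12,"tz":0,"grip":0.2},
    {"ax":0,"ay":0,"az":0.03,"tx":-3,"ty":-18,"tz":0,"grip":0.2},
    {"ax":0,"ay":0,"az":0.04,"tx":-4,"ty":-24,"tz":0,"grip":0.2},
    {"ax":0,"ay":0,"az":0.045,"tx":-4.4,"ty":-30,"tz":0,"grip":0.2}
  ]
}}

```text
time_s: 6.05
ee_pos: [0.5312, -0.1394, 0.1485]
tcp_rot: [1.0, 0.014, -0.0, -0.0]
contact_force: [0.1, 0.4, -1.0]
grip_width: 0.0521
gripper_force: 12.0
```

Emit:
{"op": "move_arm", "data": {
  "series": [
    {"ax":0,"ay":0,"az":0,"tx":0,"ty":-4,"tz":0,"grip":0.2},
    {"ax":0,"ay":0,"az":0,"tx":0,"ty":-6.3,"tz":0,"grip":0.2},
    {"ax":0,"ay":0,"az":0,"tx":0,"ty":-6.3,"tz":0,"grip":0.2},
    {"ax":0,"ay":0,"az":0,"tx":0,"ty":-6.3,"tz":0,"grip":0.2},
    {"ax":0,"ay":0,"az":0,"tx":0,"ty":-6.3,"tz":0,"grip":0.2}
  ]
}}

```text
time_s: 6.68
ee_pos: [0.5325, -0.1983, 0.1486]
tcp_rot: [1.0, 0.015, -0.0, -0.001]
contact_force: [-1.0, -0.2, -0.3]
grip_width: 0.0517
gripper_force: 12.0
```

```bash
python3 snap.py board2; python3 st.py
```

```text
6.725 [ 0.53250347 -0.198683    0.14866628] 0.02969792000761532
6.72 [ 0.5325 -0.1987  0.1487] yaw 0.0297 w 0.05190426376408736 11.995150297880173 [-0.3 -0.6 -0.6] j [ 0.42  0.57 -0.15  1.75  0.11  0.83 -1.33]
```

View pics/board2.png

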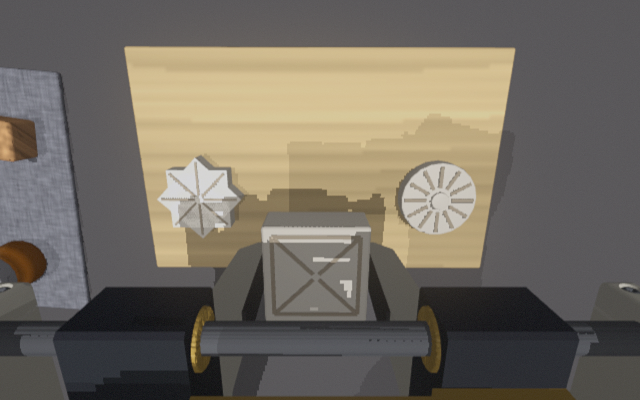

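Star at (201,197) and rosette at (437,199) are both clear. The tile sits level in the fingers at (316,275).

```bash
cat > bd2.py <<'E'
from snap import *
import sys
tag,us,vs,ur,vr=sys.argv[1],*map(int,sys.argv[2:6])
C,im,d=load(tag); P=cloud(C,d); o=[]
for u,v in ((us,vs),(ur,vr)):
    m=np.zeros(im.shape[:2],np.uint8); sl=np.s_[v-50:v+50,u-50:u+50]; m[sl]=(P[...,2][sl]>.030)&(P[...,2][sl]<.045)
    c=max(cv2.findContours(m,0,2)[0],key=cv2.contourArea); W=ray(C,c[:,0,0],c[:,0,1],.034)[:,:2].astype(np.float32)
    (x,y),r=cv2.minEnclosingCircle(W); M=cv2.moments(W[:,None]); mc=[M['m10']/M['m00'],M['m01']/M['m00']]; print("circ",x,y,r,"cent",mc); o.append(np.array(mc))
D=o[0]-o[1]; yaw=np.arctan2(-D[0],D[1]); print("dist",np.hypot(*D),"yaw",yaw,"mid",(o[0]+o[1])/2,"boardz",np.median(P[80:110,260:360,2]))
E
python3 bd2.py board2 201 197 437 199
python3 - <<'E'
from snap import *
C,im,d=load("board2"); P=cloud(C,d); s=np.array([.5325,-.1987,.1487])
m=np.zeros((400,640),np.uint8); sl=np.s_[200:330,250:385]; z=P[...,2][sl]; 
zt=.1487-.0096+.030; m[sl]=(abs(z-zt)<.004)
c=max(cv2.findContours(m,0,2)[0],key=cv2.contourArea); W=P[...,:2][m>0].astype(np.float32); r=cv2.minAreaRect(W); print(r,np.median(P[...,2][m>0]))
E
```

```text
circ 0.5298934578895569 -0.09584767371416092 0.03667610511183739 cent [0.5301626885348993, -0.0957545540385818]
circ 0.5360900163650513 -0.30380046367645264 0.03306325897574425 cent [0.5361685531990867, -0.303948567614622]
dist 0.20828062247666 yaw 0.028839443631453122 mid [ 0.53316562 -0.19985156] boardz 0.017349134621583728
((0.5333112478256226, -0.1983114331960678), (0.05232689157128334, 0.0652407556772232), 1.709795355796814) 0.16846209131371456
```

Emit:
{"op": "move_arm", "data": {
  "series": [
    {"ax":0,"ay":0,"az":0,"tx":0,"ty":-0.1,"tz":-5,"grip":0.2},
    {"ax":0,"ay":0,"az":0,"tx":0,"ty":-0.1,"tz":-10,"grip":0.2},
    {"ax":0,"ay":0,"az":0,"tx":0,"ty":-0.1,"tz":-12,"grip":0.2},
    {"ax":0,"ay":0,"az":0,"tx":0,"ty":-0.1,"tz":-12.5,"grip":0.2},
    {"ax":0,"ay":0,"az":0,"tx":0,"ty":-0.1,"tz":-12.5,"grip":0.2}
  ]
}}

```text
time_s: 7.35
ee_pos: [0.5329, -0.2012, 0.0242]
tcp_rot: [1.0, 0.014, 0.001, 0.0]
contact_force: [-0.3, 1.5, -0.6]
grip_width: 0.0521
gripper_force: 12.0
```

```bash
python3 st.py
```

```text
7.35 [ 0.5329 -0.2012  0.0242] yaw 0.0277 w 0.052061132369115075 11.99512392282486 [-0.3  1.5 -0.6] j [ 0.4   0.75 -0.12  1.84  0.15  0.56 -1.36]
```

Emit:
{"op": "move_arm", "data": {
  "series": [
    {"ax":0,"ay":0,"az":0,"tx":0,"ty":0.1,"tz":-0.1,"grip":0.2},
    {"ax":0,"ay":0,"az":0,"tx":0,"ty":0.1,"tz":-0.2,"grip":0.2},
    {"ax":0,"ay":0,"az":0,"tx":0,"ty":0.1,"tz":-0.25,"grip":0.2},
    {"ax":0,"ay":0,"az":0,"tx":0,"ty":0.1,"tz":-0.25,"grip":0.2}
  ]
}}

```text
time_s: 7.85
ee_pos: [0.5325, -0.2007, 0.0216]
tcp_rot: [1.0, 0.013, 0.0, 0.0]
contact_force: [-0.6, 0.0, 1.3]
grip_width: 0.0518
gripper_force: 12.0
```

Emit:
{"op": "move_arm", "data": {
  "series": [
    {"ax":0,"ay":0,"az":0,"tx":0,"ty":0.08,"tz":0,"grip":0.2},
    {"ax":0,"ay":0,"az":0,"tx":0,"ty":0.08,"tz":0,"grip":0.2},
    {"ax":0,"ay":0,"az":0,"tx":0,"ty":0.08,"tz":0,"grip":-0.45},
    {"ax":0,"ay":0,"az":0,"tx":0,"ty":0.08,"tz":0,"grip":-0.45},
    {"ax":0,"ay":0,"az":0,"tx":0,"ty":0.08,"tz":0,"grip":-0.45}
  ]
}}

```text
time_s: 8.48
ee_pos: [0.5321, -0.1994, 0.0209]
tcp_rot: [1.0, 0.014, -0.0, -0.0]
contact_force: [-0.1, 1.0, 0.0]
grip_width: 0.0673
gripper_force: 0.0
```

Emit:
{"op": "move_arm", "data": {
  "series": [
    {"ax":0,"ay":0,"az":0,"tx":0,"ty":0,"tz":4,"grip":-0.45},
    {"ax":0,"ay":0,"az":0,"tx":0,"ty":0,"tz":9,"grip":-0.45},
    {"ax":0,"ay":0,"az":0,"tx":0,"ty":0,"tz":12.5,"grip":-0.45},
    {"ax":0,"ay":0,"az":0,"tx":0,"ty":0,"tz":12.5,"grip":-0.45},
    {"ax":0,"ay":0,"az":0,"tx":0,"ty":0,"tz":12.5,"grip":-0.45}
  ]
}}

```text
time_s: 9.1
ee_pos: [0.5314, -0.1995, 0.1454]
tcp_rot: [1.0, 0.013, -0.001, -0.0]
contact_force: [0.1, 0.3, -0.0]
grip_width: 0.0673
gripper_force: 0.0
```

```bash
python3 snap.py tile_placed
cat > topof.py <<'E'
from snap import *
# topof.py tag u v half top : piece top rectangle
tag=sys.argv[1]; u,v,h=map(int,sys.argv[2:5]); top=float(sys.argv[5])
C,im,d=load(tag); P=cloud(C,d); m=np.zeros((400,640),np.uint8); sl=np.s_[max(v-h,0):v+h,max(u-h,0):u+h]
m[sl]=abs(P[...,2][sl]-top)<.006
m=cv2.morphologyEx(m,cv2.MORPH_OPEN,np.ones((3,3)))
c=max(cv2.findContours(m,0,2)[0],key=cv2.contourArea); W=ray(C,c[:,0,0],c[:,0,1],top)[:,:2].astype(np.float32); r=cv2.minAreaRect(W); b=cv2.boxPoints(r); e=b[1]-b[0]; M=cv2.moments(W[:,None]); x,y,w,hh=cv2.boundingRect(c)
print("rect",r,"edge",np.arctan2(e[1],e[0]),"cent",M['m10']/M['m00'],M['m01']/M['m00'],"px",(x,y,w,hh),"z",np.median(P[...,2][m>0]))
E
python3 -c "
from h import *
print(proj(cal('wrist'),[[.5332,-.1998,.042],[.53,-.0957,.034],[.536,-.304,.034]]))"
```

```text
9.15 [ 0.531096   -0.19943422  0.14478278] 0.026945113018121646
[[317.10761203 200.42641628]
 [196.1142796  198.09107133]
 [438.27863879 197.84123679]]
```

View pics/tile_placed.png

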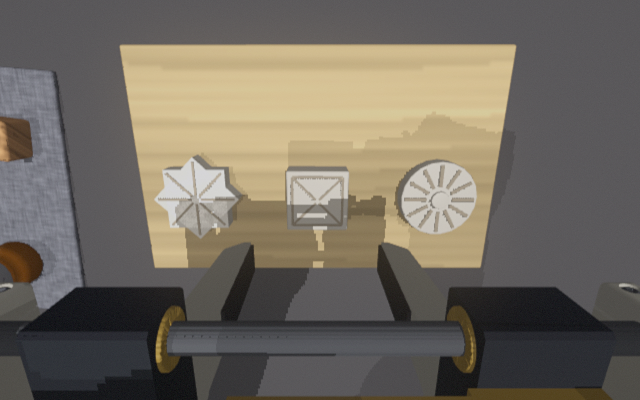

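The tile is at (317,198), between the star (197,197) and the rosette (438,198), and looks square. Measuring it.

```bash
python3 topof.py tile_placed 317 200 45 .042; python3 bd2.py tile_placed 197 197 438 198
```

```text
rect ((0.5344206094741821, -0.1997157335281372), (0.05155450478196144, 0.051599111407995224), 1.5770399570465088) edge -1.5432726 cent 0.5341561235643224 -0.19966556412048714 px (286, 169, 63, 60) z 0.04133407437658142
circ 0.5302496552467346 -0.0956517830491066 0.036578282713890076 cent [0.5302085929037835, -0.09579269379718143]
circ 0.5364190936088562 -0.3038879334926605 0.033178333193063736 cent [0.5362504068842382, -0.30390867172704766]
dist 0.20820365939598418 yaw 0.029022843676062254 mid [ 0.5332295  -0.19985068] boardz 0.017324709206036393
```

Emit:
{"op": "move_arm", "data": {
  "series": [
    {"ax":0,"ay":0,"az":0,"tx":-1,"ty":6,"tz":0,"grip":-0.3},
    {"ax":0,"ay":0,"az":0,"tx":-2,"ty":12,"tz":0,"grip":-0.3},
    {"ax":0,"ay":0,"az":0,"tx":-3,"ty":18,"tz":0,"grip":-0.3},
    {"ax":0,"ay":0,"az":0,"tx":-4,"ty":24,"tz":0,"grip":-0.3},
    {"ax":0,"ay":0,"az":0,"tx":-5,"ty":30,"tz":0,"grip":-0.3}
  ]
}}

```text
time_s: 9.78
ee_pos: [0.4809, 0.1018, 0.1447]
tcp_rot: [1.0, 0.013, -0.001, 0.0]
contact_force: [-0.1, 0.1, -0.4]
grip_width: 0.0605
gripper_force: 0.0
```

Emit:
{"op": "move_arm", "data": {
  "series": [
    {"ax":0,"ay":0,"az":0,"tx":-1,"ty":6,"tz":0,"grip":-0.3},
    {"ax":0,"ay":0,"az":0,"tx":-2.2,"ty":11,"tz":-3,"grip":-0.3},
    {"ax":0,"ay":0,"az":0,"tx":-2.2,"ty":11,"tz":-6,"grip":-0.3},
    {"ax":0,"ay":0,"az":0,"tx":-2.2,"ty":11,"tz":-7,"grip":-0.3},
    {"ax":0,"ay":0,"az":0,"tx":-2.2,"ty":11,"tz":-7,"grip":-0.3}
  ]
}}

```text
time_s: 10.4
ee_pos: [0.4598, 0.2089, 0.0751]
tcp_rot: [1.0, 0.013, -0.001, 0.001]
contact_force: [0.8, -0.1, 0.7]
grip_width: 0.0607
gripper_force: 0.0
```

```bash
python3 st.py
```

```text
10.4 [0.4598 0.2089 0.0751] yaw 0.0252 w 0.06069223367722434 0.0 [ 0.8 -0.1  0.7] j [-0.38  0.6  -0.13  1.99  0.14  0.56 -2.15]
```

Emit:
{"op": "move_arm", "data": {
  "series": [
    {"ax":0,"ay":0,"az":0,"tx":0,"ty":0.1,"tz":-3,"grip":-0.3},
    {"ax":0,"ay":0,"az":0,"tx":0,"ty":0.1,"tz":-5.5,"grip":-0.3},
    {"ax":0,"ay":0,"az":0,"tx":0,"ty":0.1,"tz":-6.5,"grip":-0.3},
    {"ax":0,"ay":0,"az":0,"tx":0,"ty":0.1,"tz":-6.5,"grip":-0.3}
  ]
}}

```text
time_s: 10.9
ee_pos: [0.4607, 0.2108, 0.0114]
tcp_rot: [1.0, 0.013, 0.0, 0.0]
contact_force: [0.4, -0.6, 0.0]
grip_width: 0.0605
gripper_force: 0.0
```

Emit:
{"op": "move_arm", "data": {
  "series": [
    {"ax":0,"ay":0,"az":0,"tx":0,"ty":0,"tz":0,"grip":0.5},
    {"ax":0,"ay":0,"az":0,"tx":0,"ty":0,"tz":0,"grip":0.5},
    {"ax":0,"ay":0,"az":0,"tx":0,"ty":0,"tz":0,"grip":0.5},
    {"ax":0,"ay":0,"az":0,"tx":0,"ty":0,"tz":0,"grip":0.5}
  ],
  "squeeze": 10
}}

```text
time_s: 11.4
ee_pos: [0.4606, 0.2112, 0.0118]
tcp_rot: [1.0, 0.013, 0.001, -0.0]
contact_force: [-1.6, -0.3, 4.8]
grip_width: 0.0377
gripper_force: 10.0
```

```bash
python3 st.py
```

```text
11.4 [0.4606 0.2112 0.0118] yaw 0.0268 w 0.037742272059566866 10.000335482036462 [-1.6 -0.3  4.8] j [-0.41  0.71 -0.1   2.02  0.16  0.41 -2.17]
```

Emit:
{"op": "move_arm", "data": {
  "series": [
    {"ax":0,"ay":0,"az":0,"tx":0,"ty":0,"tz":3,"grip":0.5},
    {"ax":0,"ay":0,"az":0,"tx":0,"ty":0,"tz":8,"grip":0.5},
    {"ax":0,"ay":0,"az":0,"tx":0.5,"ty":-3,"tz":12,"grip":0.5},
    {"ax":0,"ay":0,"az":0,"tx":1.5,"ty":-8.5,"tz":13,"grip":0.5},
    {"ax":0,"ay":0,"az":0,"tx":2.5,"ty":-14.5,"tz":13,"grip":0.5}
  ]
}}

```text
time_s: 12.02
ee_pos: [0.4862, 0.0657, 0.1424]
tcp_rot: [1.0, 0.015, 0.002, -0.0]
contact_force: [1.3, -1.1, -1.2]
grip_width: 0.0375
gripper_force: 10.0
```

Emit:
{"op": "move_arm", "data": {
  "series": [
    {"ax":0,"ay":0,"az":0,"tx":1,"ty":-6,"tz":0,"grip":0.5},
    {"ax":0,"ay":0,"az":0,"tx":2,"ty":-12,"tz":0,"grip":0.5},
    {"ax":0,"ay":0,"az":0,"tx":3,"ty":-18,"tz":0,"grip":0.5},
    {"ax":0,"ay":0,"az":0,"tx":4.2,"ty":-23.5,"tz":0,"grip":0.5},
    {"ax":0,"ay":0,"az":0,"tx":5,"ty":-26.6,"tz":0,"grip":0.5}
  ]
}}

```text
time_s: 12.65
ee_pos: [0.5346, -0.204, 0.1407]
tcp_rot: [1.0, 0.011, -0.0, 0.001]
contact_force: [0.3, 1.4, -0.9]
grip_width: 0.0375
gripper_force: 10.0
```

Emit:
{"op": "move_arm", "data": {
  "series": [
    {"ax":0,"ay":0,"az":0,"tx":0,"ty":0,"tz":-1,"grip":0.5},
    {"ax":0,"ay":0,"az":0,"tx":0,"ty":0,"tz":-1,"grip":0.5},
    {"ax":0,"ay":0,"az":0,"tx":0,"ty":0,"tz":-1,"grip":0.5},
    {"ax":0,"ay":0,"az":0,"tx":0,"ty":0,"tz":-1,"grip":0.5}
  ]
}}

```text
time_s: 13.15
ee_pos: [0.5355, -0.1983, 0.1314]
tcp_rot: [1.0, 0.015, 0.0, -0.0]
contact_force: [-0.8, -0.3, -1.2]
grip_width: 0.0375
gripper_force: 10.0
```

```bash
cat > dome.py <<'E'
from snap import *
from scipy.optimize import least_squares
C,im,d=snap("domeheld"); s=bot.get_state(); p=s['ee_pos']; print(p)
P=cloud(C,d); q=P.reshape(-1,3); ztop=p[2]-.0118+.038
k=(np.hypot(*(q[:,:2]-p[:2]).T)<.018)&(q[:,2]>ztop-.009)&(q[:,2]<ztop+.003); q=q[k]
f=least_squares(lambda x:np.linalg.norm(q-x[:3],axis=1)-x[3],[*p[:2],ztop-.022,.022],loss="soft_l1",f_scale=.001); print("dome",f.x,len(q),q[:,2].max(),ztop,"off",f.x[:2]-p[:2])
E
python3 dome.py; python3 st.py
```

```text
[ 0.53545701 -0.19868167  0.1314728 ]
dome [ 0.53337144 -0.19764775  0.13108374  0.0257584 ] 3386 0.1604562345751327 0.15767279750200644 off [-0.00208557  0.00103392]
13.2 [ 0.5355 -0.1987  0.1315] yaw 0.0287 w 0.037712520568489706 9.999852634209674 [-0.8 -0.1 -1.6] j [ 0.42  0.6  -0.17  1.76  0.13  0.8  -1.35]
```

View pics/domeheld.png

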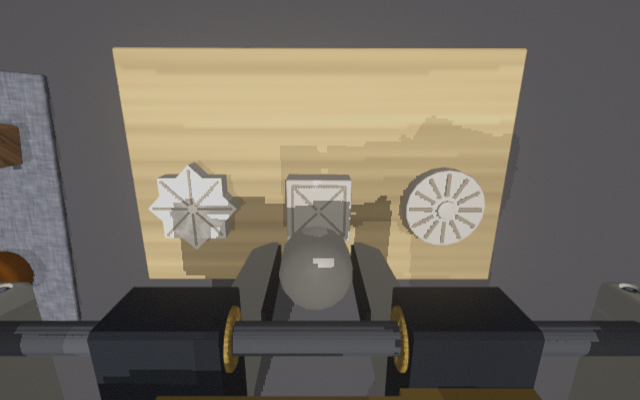

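The dome is held upright at (316,268) above the tile (319,205), offset about -1.7 mm in x from the TCP. Lowering it.

Emit:
{"op": "move_arm", "data": {
  "series": [
    {"ax":0,"ay":0,"az":0,"tx":0.05,"ty":-0.1,"tz":-4,"grip":0.5},
    {"ax":0,"ay":0,"az":0,"tx":0.05,"ty":-0.1,"tz":-7,"grip":0.5},
    {"ax":0,"ay":0,"az":0,"tx":0.05,"ty":-0.1,"tz":-8,"grip":0.5},
    {"ax":0,"ay":0,"az":0,"tx":0.05,"ty":-0.1,"tz":-8.1,"grip":0.5},
    {"ax":0,"ay":0,"az":0,"tx":0.05,"ty":-0.1,"tz":-8.1,"grip":0.5}
  ]
}}

```text
time_s: 13.82
ee_pos: [0.5368, -0.201, 0.0513]
tcp_rot: [1.0, 0.013, 0.001, 0.0]
contact_force: [0.2, 0.7, -0.6]
grip_width: 0.038
gripper_force: 10.0
```

```bash
python3 st.py
```

```text
13.82 [ 0.5368 -0.201   0.0513] yaw 0.027 w 0.0380052553885343 9.99987614370184 [ 0.2  0.7 -0.6] j [ 0.41  0.71 -0.14  1.82  0.16  0.62 -1.37]
```

Emit:
{"op": "move_arm", "data": {
  "series": [
    {"ax":0,"ay":0,"az":0,"tx":-0.05,"ty":0.1,"tz":-0.1,"grip":0.5},
    {"ax":0,"ay":0,"az":0,"tx":-0.05,"ty":0.1,"tz":-0.2,"grip":0.5},
    {"ax":0,"ay":0,"az":0,"tx":-0.05,"ty":0.1,"tz":-0.3,"grip":0.5},
    {"ax":0,"ay":0,"az":0,"tx":-0.05,"ty":0.1,"tz":-0.3,"grip":0.5}
  ]
}}

```text
time_s: 14.32
ee_pos: [0.5354, -0.1998, 0.0478]
tcp_rot: [1.0, 0.013, 0.0, 0.0]
contact_force: [-1.0, 0.8, 3.8]
grip_width: 0.0378
gripper_force: 10.0
```

Emit:
{"op": "move_arm", "data": {
  "series": [
    {"ax":0,"ay":0,"az":0,"tx":0,"ty":0,"tz":0,"grip":-0.3},
    {"ax":0,"ay":0,"az":0,"tx":0,"ty":0,"tz":0,"grip":-0.3},
    {"ax":0,"ay":0,"az":0,"tx":0,"ty":0,"tz":0,"grip":-0.3},
    {"ax":0,"ay":0,"az":0,"tx":0,"ty":0,"tz":4,"grip":-0.3},
    {"ax":0,"ay":0,"az":0,"tx":0,"ty":0,"tz":10,"grip":-0.3}
  ]
}}

```text
time_s: 14.95
ee_pos: [0.5338, -0.1994, 0.1463]
tcp_rot: [1.0, 0.013, -0.002, -0.001]
contact_force: [2.4, -0.1, -0.2]
grip_width: 0.0604
gripper_force: 0.0
```

Emit:
{"op": "move_arm", "data": {
  "series": [
    {"ax":0,"ay":0,"az":0,"tx":0,"ty":0,"tz":2,"grip":-0.3},
    {"ax":0,"ay":0,"az":0,"tx":0,"ty":0,"tz":2,"grip":-0.3},
    {"ax":0,"ay":0,"az":0,"tx":0,"ty":0,"tz":2,"grip":-0.3}
  ]
}}

```text
time_s: 15.32
ee_pos: [0.5342, -0.1995, 0.1657]
tcp_rot: [1.0, 0.013, -0.001, -0.0]
contact_force: [-0.3, -0.7, -0.8]
grip_width: 0.0608
gripper_force: 0.0
```

```bash
python3 snap.py dome_placed
python3 - <<'E'
from snap import *
from scipy.optimize import least_squares
C,im,d=load("dome_placed"); P=cloud(C,d); q=P.reshape(-1,3)
k=(np.hypot(*(q[:,:2]-[.5343,-.1997]).T)<.03)&(q[:,2]>.064)&(q[:,2]<.08); q=q[k]
f=least_squares(lambda x:np.linalg.norm(q-x[:3],axis=1)-x[3],[.534,-.2,.05,.022],loss="soft_l1",f_scale=.001); print("dome",f.x,len(q),q[:,2].max())
W=P[...,:][(abs(P[...,2]-.0413)<.004)&(np.hypot(P[...,0]-.534,P[...,1]+.2)<.05)][:,:2].astype(np.float32); print("tile",cv2.minAreaRect(W))
E
```

```text
15.375 [ 0.53404016 -0.19946045  0.16540512] 0.026834240490826538
dome [ 0.53351643 -0.19913485  0.04936644  0.02404744] 1324 0.0741865341078492
tile ((0.5332581996917725, -0.1997550129890442), (0.052153777331113815, 0.05212293937802315), 1.5101661682128906)
```

View pics/dome_placed.png

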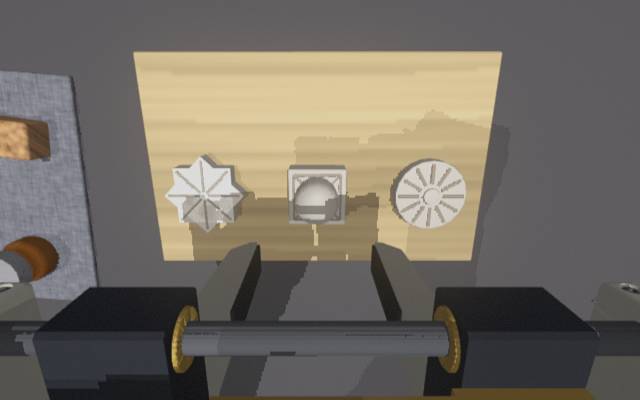

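Tile and dome are centred at (317,195). Next is the hexagon, gripped across its flats at yaw 0.393.

Emit:
{"op": "move_arm", "data": {
  "series": [
    {"ax":0,"ay":0,"az":0.05,"tx":-0.9,"ty":6,"tz":0,"grip":-0.4},
    {"ax":0,"ay":0,"az":0.1,"tx":-1.8,"ty":12,"tz":0,"grip":-0.4},
    {"ax":0,"ay":0,"az":0.15,"tx":-2.7,"ty":18,"tz":0,"grip":-0.4},
    {"ax":0,"ay":0,"az":0.2,"tx":-3.6,"ty":24,"tz":0,"grip":-0.4},
    {"ax":0,"ay":0,"az":0.25,"tx":-4.5,"ty":30,"tz":0,"grip":-0.4}
  ]
}}

```text
time_s: 16.0
ee_pos: [0.489, 0.1018, 0.1658]
tcp_rot: [0.99, 0.139, -0.001, 0.0]
contact_force: [0.5, 0.8, 0.4]
grip_width: 0.0651
gripper_force: 0.0
```

Emit:
{"op": "move_arm", "data": {
  "series": [
    {"ax":0,"ay":0,"az":0.05,"tx":-0.9,"ty":6,"tz":0,"grip":-0.4},
    {"ax":0,"ay":0,"az":0.1,"tx":-1.8,"ty":12,"tz":0,"grip":-0.4},
    {"ax":0,"ay":0,"az":0.115,"tx":-2.7,"ty":18,"tz":0,"grip":-0.4},
    {"ax":0,"ay":0,"az":0.115,"tx":-3.1,"ty":22.3,"tz":-3,"grip":-0.4},
    {"ax":0,"ay":0,"az":0.115,"tx":-3.1,"ty":22.3,"tz":-8,"grip":-0.4}
  ]
}}

```text
time_s: 16.62
ee_pos: [0.4579, 0.3294, 0.0863]
tcp_rot: [0.98, 0.198, 0.001, -0.003]
contact_force: [0.3, -0.9, -1.0]
grip_width: 0.0652
gripper_force: 0.0
```

Emit:
{"op": "move_arm", "data": {
  "series": [
    {"ax":0,"ay":0,"az":0,"tx":0,"ty":0,"tz":-1,"grip":-0.4},
    {"ax":0,"ay":0,"az":0,"tx":0,"ty":0,"tz":-1,"grip":-0.4},
    {"ax":0,"ay":0,"az":0,"tx":0,"ty":0,"tz":-1,"grip":-0.4}
  ]
}}

```text
time_s: 17.0
ee_pos: [0.4605, 0.3232, 0.0786]
tcp_rot: [0.981, 0.194, 0.001, -0.001]
contact_force: [-0.4, 0.0, 0.3]
grip_width: 0.0653
gripper_force: 0.0
```

```bash
python3 st.py
```

```text
17.0 [0.4605 0.3232 0.0786] yaw 0.3904 w 0.0652991535840158 0.0 [-0.4  0.   0.3] j [-0.49  0.67 -0.25  1.83  0.25  0.68 -2.07]
```

Emit:
{"op": "move_arm", "data": {
  "series": [
    {"ax":0,"ay":0,"az":0,"tx":-0.2,"ty":0,"tz":-3,"grip":-0.4},
    {"ax":0,"ay":0,"az":0,"tx":-0.2,"ty":0,"tz":-6,"grip":-0.4},
    {"ax":0,"ay":0,"az":0,"tx":-0.2,"ty":0,"tz":-6.8,"grip":-0.4},
    {"ax":0,"ay":0,"az":0,"tx":-0.2,"ty":0,"tz":-6.8,"grip":-0.4}
  ]
}}

```text
time_s: 17.5
ee_pos: [0.458, 0.3234, 0.01]
tcp_rot: [0.981, 0.194, 0.001, -0.0]
contact_force: [-0.2, 0.7, 0.4]
grip_width: 0.0653
gripper_force: 0.0
```

Emit:
{"op": "move_arm", "data": {
  "series": [
    {"ax":0,"ay":0,"az":0,"tx":0,"ty":0,"tz":0,"grip":0.4},
    {"ax":0,"ay":0,"az":0,"tx":0,"ty":0,"tz":0,"grip":0.4},
    {"ax":0,"ay":0,"az":0,"tx":0,"ty":0,"tz":0,"grip":0.4},
    {"ax":0,"ay":0,"az":0,"tx":0,"ty":0,"tz":0,"grip":0.4}
  ],
  "squeeze": 10
}}

```text
time_s: 18.0
ee_pos: [0.4578, 0.3237, 0.0101]
tcp_rot: [0.981, 0.195, 0.001, -0.0]
contact_force: [-0.1, -0.8, 6.1]
grip_width: 0.0461
gripper_force: 10.0
```

```bash
python3 st.py
```

```text
18.0 [0.4578 0.3237 0.0101] yaw 0.3918 w 0.04610764026129802 10.000629276037216 [-0.1 -0.8  6.1] j [-0.52  0.77 -0.21  1.87  0.29  0.53 -2.1 ]
```

Emit:
{"op": "move_arm", "data": {
  "series": [
    {"ax":0,"ay":0,"az":0,"tx":0,"ty":0,"tz":3,"grip":0.4},
    {"ax":0,"ay":0,"az":0,"tx":0,"ty":0,"tz":8,"grip":0.4},
    {"ax":0,"ay":0,"az":0.03,"tx":0.5,"ty":-3,"tz":12,"grip":0.4},
    {"ax":0,"ay":0,"az":0.06,"tx":1.4,"ty":-8.5,"tz":13,"grip":0.4},
    {"ax":0,"ay":0,"az":0.08,"tx":2.4,"ty":-14.5,"tz":13,"grip":0.4}
  ]
}}

```text
time_s: 18.62
ee_pos: [0.4819, 0.1776, 0.1402]
tcp_rot: [0.972, 0.235, 0.001, -0.0]
contact_force: [1.5, -0.3, -0.9]
grip_width: 0.0463
gripper_force: 10.0
```

Emit:
{"op": "move_arm", "data": {
  "series": [
    {"ax":0,"ay":0,"az":0.02,"tx":1,"ty":-6,"tz":0,"grip":0.4},
    {"ax":0,"ay":0,"az":0.04,"tx":2,"ty":-12,"tz":0,"grip":0.4},
    {"ax":0,"ay":0,"az":0.06,"tx":3,"ty":-18,"tz":0,"grip":0.4},
    {"ax":0,"ay":0,"az":0.08,"tx":4,"ty":-24,"tz":0,"grip":0.4},
    {"ax":0,"ay":0,"az":0.08,"tx":4.8,"ty":-27.4,"tz":0,"grip":0.4}
  ]
}}

```text
time_s: 19.25
ee_pos: [0.5285, -0.1004, 0.1386]
tcp_rot: [0.963, 0.27, -0.001, 0.001]
contact_force: [0.9, 0.3, -0.2]
grip_width: 0.0457
gripper_force: 10.0
```

Emit:
{"op": "move_arm", "data": {
  "series": [
    {"ax":0,"ay":0,"az":0,"tx":0,"ty":0,"tz":-4,"grip":0.4},
    {"ax":0,"ay":0,"az":0,"tx":0,"ty":0,"tz":-6,"grip":0.4},
    {"ax":0,"ay":0,"az":0,"tx":0,"ty":0,"tz":-6,"grip":0.4},
    {"ax":0,"ay":0,"az":0,"tx":0,"ty":0,"tz":-6,"grip":0.4}
  ]
}}

```text
time_s: 19.75
ee_pos: [0.5297, -0.0956, 0.0798]
tcp_rot: [0.962, 0.273, 0.001, 0.0]
contact_force: [0.3, -0.1, -0.7]
grip_width: 0.046
gripper_force: 10.0
```

```bash
python3 st.py
```

```text
19.75 [ 0.5297 -0.0956  0.0798] yaw 0.5521 w 0.04603741825251035 9.999709725379944 [ 0.3 -0.1 -0.7] j [ 0.35  0.64 -0.32  1.89  0.32  0.65 -1.18]
```

Right on target; lowering by 41.7 mm.

Emit:
{"op": "move_arm", "data": {
  "series": [
    {"ax":0,"ay":0,"az":0,"tx":0,"ty":0,"tz":-2.5,"grip":0.4},
    {"ax":0,"ay":0,"az":0,"tx":0,"ty":0,"tz":-3.7,"grip":0.4},
    {"ax":0,"ay":0,"az":0,"tx":0,"ty":0,"tz":-3.9,"grip":0.4},
    {"ax":0,"ay":0,"az":0,"tx":0,"ty":0,"tz":-3.9,"grip":0.4}
  ]
}}

```text
time_s: 20.25
ee_pos: [0.5297, -0.0958, 0.0407]
tcp_rot: [0.962, 0.272, 0.001, 0.0]
contact_force: [0.3, -0.4, -1.1]
grip_width: 0.0462
gripper_force: 10.0
```

```bash
python3 st.py
```

```text
20.25 [ 0.5297 -0.0958  0.0407] yaw 0.552 w 0.04619380974580943 9.999769628047943 [ 0.3 -0.4 -1.1] j [ 0.32  0.7  -0.29  1.92  0.35  0.57 -1.21]
```

Emit:
{"op": "move_arm", "data": {
  "series": [
    {"ax":0,"ay":0,"az":0,"tx":0,"ty":0,"tz":-0.15,"grip":0.4},
    {"ax":0,"ay":0,"az":0,"tx":0,"ty":0,"tz":-0.25,"grip":0.4},
    {"ax":0,"ay":0,"az":0,"tx":0,"ty":0,"tz":-0.25,"grip":0.4}
  ]
}}

```text
time_s: 20.62
ee_pos: [0.5295, -0.0959, 0.0381]
tcp_rot: [0.962, 0.272, 0.0, 0.0]
contact_force: [-0.4, 0.7, 1.7]
grip_width: 0.0458
gripper_force: 10.0
```

Emit:
{"op": "move_arm", "data": {
  "series": [
    {"ax":0,"ay":0,"az":0,"tx":0,"ty":0,"tz":0,"grip":-0.4},
    {"ax":0,"ay":0,"az":0,"tx":0,"ty":0,"tz":0,"grip":-0.4},
    {"ax":0,"ay":0,"az":0,"tx":0,"ty":0,"tz":0,"grip":-0.4},
    {"ax":0,"ay":0,"az":0,"tx":0,"ty":0,"tz":4,"grip":-0.4},
    {"ax":0,"ay":0,"az":0,"tx":0,"ty":0,"tz":10,"grip":-0.4}
  ]
}}

```text
time_s: 21.25
ee_pos: [0.5278, -0.0957, 0.1372]
tcp_rot: [0.962, 0.273, -0.002, -0.001]
contact_force: [0.5, -0.5, -0.0]
grip_width: 0.0652
gripper_force: 0.0
```

Emit:
{"op": "move_arm", "data": {
  "series": [
    {"ax":0,"ay":0,"az":0,"tx":0,"ty":0,"tz":3,"grip":-0.4},
    {"ax":0,"ay":0,"az":0,"tx":0,"ty":0,"tz":3,"grip":-0.4},
    {"ax":0,"ay":0,"az":0,"tx":0,"ty":0,"tz":3,"grip":-0.4}
  ]
}}

```text
time_s: 21.62
ee_pos: [0.5282, -0.0959, 0.1666]
tcp_rot: [0.962, 0.272, -0.001, -0.0]
contact_force: [-0.9, -0.1, -1.0]
grip_width: 0.065
gripper_force: 0.0
```

```bash
python3 snap.py hex_placed
```

```text
21.675 [ 0.52800497 -0.09584227  0.16613367] 0.5518046054002808
```

View pics/hex_placed.png

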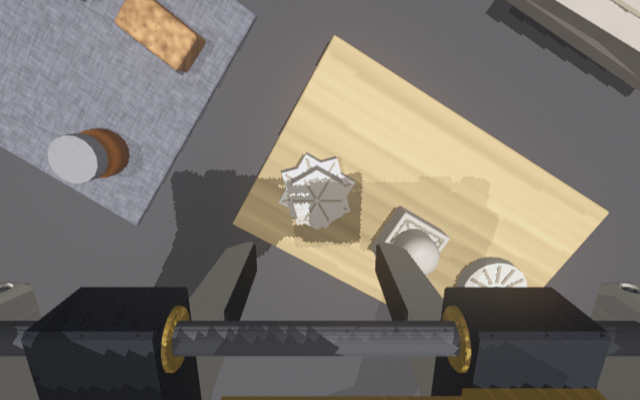

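```bash
python3 topof.py hex_placed 316 197 60 .058
```

```text
rect ((0.5303251147270203, -0.09507795423269272), (0.05166725441813469, 0.045611001551151276), 30.344696044921875) edge -1.0411823 cent 0.5298822839534968 -0.09497635171704898 px (290, 169, 54, 59) z 0.057323381689611305
```

Emit:
{"op": "move_arm", "data": {
  "series": [
    {"ax":0,"ay":0,"az":0.15,"tx":1.2,"ty":5.9,"tz":0,"grip":-0.1},
    {"ax":0,"ay":0,"az":0.3,"tx":2.4,"ty":11.8,"tz":0,"grip":-0.1},
    {"ax":0,"ay":0,"az":0.45,"tx":3.6,"ty":17.7,"tz":0,"grip":-0.1},
    {"ax":0,"ay":0,"az":0.6,"tx":4.8,"ty":23.6,"tz":0,"grip":-0.1},
    {"ax":0,"ay":0,"az":0.75,"tx":6,"ty":29.3,"tz":0,"grip":-0.1}
  ]
}}

```text
time_s: 22.3
ee_pos: [0.5886, 0.1988, 0.1656]
tcp_rot: [0.794, 0.608, -0.002, -0.001]
contact_force: [0.6, 0.5, 0.0]
grip_width: 0.0512
gripper_force: 0.0
```

Emit:
{"op": "move_arm", "data": {
  "series": [
    {"ax":0,"ay":0,"az":0,"tx":0,"ty":0,"tz":-3,"grip":-0.1},
    {"ax":0,"ay":0,"az":0,"tx":0,"ty":0,"tz":-7,"grip":-0.1},
    {"ax":0,"ay":0,"az":0,"tx":0,"ty":0,"tz":-9,"grip":-0.1},
    {"ax":0,"ay":0,"az":0,"tx":0,"ty":0,"tz":-9,"grip":-0.1},
    {"ax":0,"ay":0,"az":0,"tx":0,"ty":0,"tz":-9,"grip":-0.1}
  ]
}}

```text
time_s: 22.92
ee_pos: [0.5893, 0.1975, 0.0776]
tcp_rot: [0.795, 0.606, 0.0, -0.0]
contact_force: [0.7, -0.4, 0.3]
grip_width: 0.051
gripper_force: 0.0
```

```bash
python3 st.py
```

```text
22.93 [0.5893 0.1975 0.0776] yaw 1.302 w 0.0510121954725659 0.0 [ 0.7 -0.4  0.3] j [-0.06  0.78 -0.51  1.65  0.48  0.84 -1.04]
```

The hexagon is centred at (0.530, -0.095), which matches the star. Grasping the bar.

Emit:
{"op": "move_arm", "data": {
  "series": [
    {"ax":0,"ay":0,"az":0,"tx":0,"ty":0,"tz":-3,"grip":-0.1},
    {"ax":0,"ay":0,"az":0,"tx":0,"ty":0,"tz":-6,"grip":-0.1},
    {"ax":0,"ay":0,"az":0,"tx":0,"ty":0,"tz":-6.7,"grip":-0.1},
    {"ax":0,"ay":0,"az":0,"tx":0,"ty":0,"tz":-6.7,"grip":-0.1}
  ]
}}

```text
time_s: 23.42
ee_pos: [0.5898, 0.1976, 0.0115]
tcp_rot: [0.796, 0.606, 0.001, 0.0]
contact_force: [0.0, 0.2, 0.4]
grip_width: 0.0512
gripper_force: 0.0
```

Emit:
{"op": "move_arm", "data": {
  "series": [
    {"ax":0,"ay":0,"az":0,"tx":0,"ty":0,"tz":0,"grip":0.8},
    {"ax":0,"ay":0,"az":0,"tx":0,"ty":0,"tz":0,"grip":0.8},
    {"ax":0,"ay":0,"az":0,"tx":0,"ty":0,"tz":0,"grip":0.8},
    {"ax":0,"ay":0,"az":0,"tx":0,"ty":0,"tz":0,"grip":0.8}
  ],
  "squeeze": 12
}}

```text
time_s: 23.92
ee_pos: [0.5895, 0.1973, 0.0112]
tcp_rot: [0.796, 0.606, 0.0, 0.0]
contact_force: [-0.3, 0.1, 3.3]
grip_width: 0.0241
gripper_force: 12.0
```

```bash
python3 st.py
```

```text
23.93 [0.5895 0.1973 0.0112] yaw 1.3018 w 0.024073612155466842 12.000263035297394 [-0.3  0.1  3.3] j [-0.09  0.86 -0.46  1.68  0.54  0.72 -1.09]
```

Emit:
{"op": "move_arm", "data": {
  "series": [
    {"ax":0,"ay":0,"az":0,"tx":0,"ty":0,"tz":3,"grip":0.8},
    {"ax":0,"ay":0,"az":0,"tx":0,"ty":0,"tz":8,"grip":0.8},
    {"ax":0,"ay":0,"az":0.04,"tx":0.2,"ty":-3,"tz":12,"grip":0.8},
    {"ax":0,"ay":0,"az":0.08,"tx":0.4,"ty":-8.5,"tz":14,"grip":0.8},
    {"ax":0,"ay":0,"az":0.12,"tx":0.7,"ty":-14.5,"tz":14,"grip":0.8}
  ]
}}

```text
time_s: 24.55
ee_pos: [0.5974, 0.052, 0.1529]
tcp_rot: [0.757, 0.654, 0.002, 0.001]
contact_force: [1.1, -1.7, -1.3]
grip_width: 0.0238
gripper_force: 12.0
```

Emit:
{"op": "move_arm", "data": {
  "series": [
    {"ax":0,"ay":0,"az":0.04,"tx":0.3,"ty":-6,"tz":0,"grip":0.8},
    {"ax":0,"ay":0,"az":0.08,"tx":0.6,"ty":-12,"tz":0,"grip":0.8},
    {"ax":0,"ay":0,"az":0.12,"tx":0.9,"ty":-18,"tz":0,"grip":0.8},
    {"ax":0,"ay":0,"az":0.16,"tx":1.2,"ty":-24,"tz":0,"grip":0.8},
    {"ax":0,"ay":0,"az":0.18,"tx":1.5,"ty":-30,"tz":0,"grip":0.8}
  ]
}}

```text
time_s: 25.18
ee_pos: [0.6109, -0.2499, 0.1505]
tcp_rot: [0.696, 0.718, -0.0, -0.0]
contact_force: [1.2, -0.0, -0.7]
grip_width: 0.0238
gripper_force: 12.0
```

Emit:
{"op": "move_arm", "data": {
  "series": [
    {"ax":0,"ay":0,"az":0,"tx":0,"ty":-4,"tz":-1,"grip":0.8},
    {"ax":0,"ay":0,"az":0,"tx":0,"ty":-5.4,"tz":-5,"grip":0.8},
    {"ax":0,"ay":0,"az":0,"tx":0,"ty":-5.4,"tz":-7,"grip":0.8},
    {"ax":0,"ay":0,"az":0,"tx":0,"ty":-5.4,"tz":-7,"grip":0.8},
    {"ax":0,"ay":0,"az":0,"tx":0,"ty":-5.4,"tz":-7,"grip":0.8}
  ]
}}

```text
time_s: 25.8
ee_pos: [0.6127, -0.2999, 0.0822]
tcp_rot: [0.695, 0.719, 0.001, 0.001]
contact_force: [0.4, -0.7, 0.3]
grip_width: 0.024
gripper_force: 12.0
```

```bash
python3 st.py
```

```text
25.8 [ 0.6127 -0.2999  0.0822] yaw 1.6045 w 0.02402914878269346 11.999984979629517 [ 0.4 -0.7  0.3] j [ 0.75  0.88 -0.63  1.45  0.57  1.    0.02]
```

Emit:
{"op": "move_arm", "data": {
  "series": [
    {"ax":0,"ay":0,"az":-0.005,"tx":-0.15,"ty":-0.25,"tz":-2.5,"grip":0.8},
    {"ax":0,"ay":0,"az":-0.005,"tx":-0.15,"ty":-0.25,"tz":-5,"grip":0.8},
    {"ax":0,"ay":0,"az":-0.005,"tx":-0.15,"ty":-0.25,"tz":-5.6,"grip":0.8},
    {"ax":0,"ay":0,"az":-0.005,"tx":-0.15,"ty":-0.25,"tz":-5.6,"grip":0.8}
  ]
}}

```text
time_s: 26.3
ee_pos: [0.6107, -0.3037, 0.0258]
tcp_rot: [0.698, 0.717, 0.001, 0.001]
contact_force: [0.1, 0.8, -0.1]
grip_width: 0.0235
gripper_force: 12.0
```

```bash
python3 st.py
```

```text
26.3 [ 0.6107 -0.3037  0.0258] yaw 1.5977 w 0.02351526896090853 12.00001671910286 [ 0.1  0.8 -0.1] j [ 0.74  0.94 -0.59  1.48  0.61  0.9  -0.02]
```

Emit:
{"op": "move_arm", "data": {
  "series": [
    {"ax":0,"ay":0,"az":0,"tx":0.05,"ty":0.1,"tz":-0.15,"grip":0.8},
    {"ax":0,"ay":0,"az":0,"tx":0.05,"ty":0.1,"tz":-0.25,"grip":0.8},
    {"ax":0,"ay":0,"az":0,"tx":0.05,"ty":0.1,"tz":-0.25,"grip":0.8},
    {"ax":0,"ay":0,"az":0,"tx":0.05,"ty":0.1,"tz":-0.25,"grip":0.8}
  ]
}}

```text
time_s: 26.8
ee_pos: [0.6111, -0.3032, 0.0232]
tcp_rot: [0.698, 0.716, 0.001, 0.001]
contact_force: [-1.0, 0.3, 4.4]
grip_width: 0.0237
gripper_force: 12.0
```

```bash
python3 st.py
```

```text
26.8 [ 0.6111 -0.3032  0.0232] yaw 1.5969 w 0.0236586131849494 12.001259922981262 [-1.   0.3  4.4] j [ 0.74  0.95 -0.59  1.49  0.61  0.9  -0.02]
```

Emit:
{"op": "move_arm", "data": {
  "series": [
    {"ax":0,"ay":0,"az":0,"tx":0,"ty":0,"tz":0,"grip":0.3},
    {"ax":0,"ay":0,"az":0,"tx":0,"ty":0,"tz":0,"grip":0.3},
    {"ax":0,"ay":0,"az":0,"tx":0,"ty":0,"tz":0,"grip":0.3},
    {"ax":0,"ay":0,"az":0,"tx":0,"ty":0,"tz":3,"grip":0.3},
    {"ax":0,"ay":0,"az":0,"tx":0,"ty":0,"tz":9,"grip":0.3}
  ]
}}

```text
time_s: 27.42
ee_pos: [0.6078, -0.3031, 0.1098]
tcp_rot: [0.698, 0.716, -0.002, -0.003]
contact_force: [0.3, -0.5, 0.7]
grip_width: 0.0327
gripper_force: 0.0
```

Emit:
{"op": "move_arm", "data": {
  "series": [
    {"ax":0,"ay":0,"az":-0.18,"tx":-1,"ty":2,"tz":5,"grip":0.3},
    {"ax":0,"ay":0,"az":-0.36,"tx":-3,"ty":4,"tz":9,"grip":0.3},
    {"ax":0,"ay":0,"az":-0.54,"tx":-6,"ty":6,"tz":12,"grip":0.3},
    {"ax":0,"ay":0,"az":-0.72,"tx":-9,"ty":8,"tz":14,"grip":0.3},
    {"ax":0,"ay":0,"az":-0.9,"tx":-12,"ty":10,"tz":14,"grip":0.3}
  ]
}}

```text
time_s: 28.05
ee_pos: [0.4903, -0.2025, 0.254]
tcp_rot: [0.941, 0.339, 0.002, 0.001]
contact_force: [-0.3, -0.8, 0.1]
grip_width: 0.0327
gripper_force: 0.0
```

Emit:
{"op": "move_arm", "data": {
  "series": [
    {"ax":0,"ay":0,"az":-0.18,"tx":0,"ty":0,"tz":0,"grip":0.3},
    {"ax":0,"ay":0,"az":-0.36,"tx":0,"ty":0,"tz":0,"grip":0.3},
    {"ax":0,"ay":0,"az":-0.54,"tx":0,"ty":0,"tz":0,"grip":0.3},
    {"ax":0,"ay":0,"az":-0.67,"tx":0,"ty":0,"tz":0,"grip":0.3},
    {"ax":0,"ay":0,"az":-0.67,"tx":0,"ty":0,"tz":0,"grip":0.3}
  ]
}}

```text
time_s: 28.68
ee_pos: [0.4901, -0.203, 0.2521]
tcp_rot: [1.0, 0.014, -0.0, 0.0]
contact_force: [0.5, 0.1, -0.2]
grip_width: 0.0328
gripper_force: 0.0
```

Emit:
{"op": "move_arm", "data": {
  "series": [
    {"ax":0,"ay":0,"az":0,"tx":0,"ty":0,"tz":0,"grip":0.3},
    {"ax":0,"ay":0,"az":0,"tx":0,"ty":0,"tz":0,"grip":0.3}
  ]
}}

```text
time_s: 28.92
ee_pos: [0.4902, -0.2033, 0.2521]
tcp_rot: [1.0, 0.014, -0.0, -0.0]
contact_force: [0.1, -0.3, -0.3]
grip_width: 0.0326
gripper_force: 0.0
```

```bash
python3 snap.py final; python3 snap.py final_top top >/dev/null
```

```text
28.975 [ 0.49015757 -0.2033553   0.25205612] 0.027501244794849233
```

View pics/final.png

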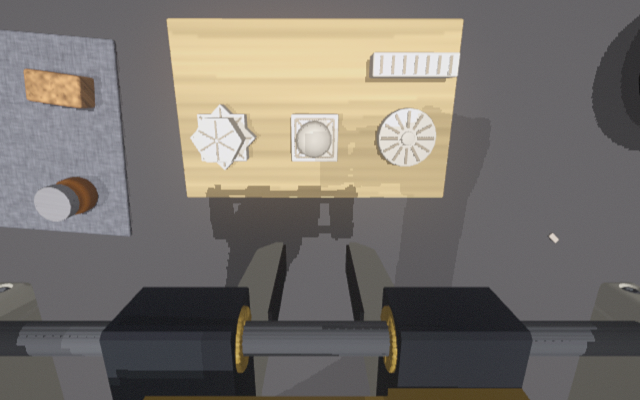

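View pics/final_top.png

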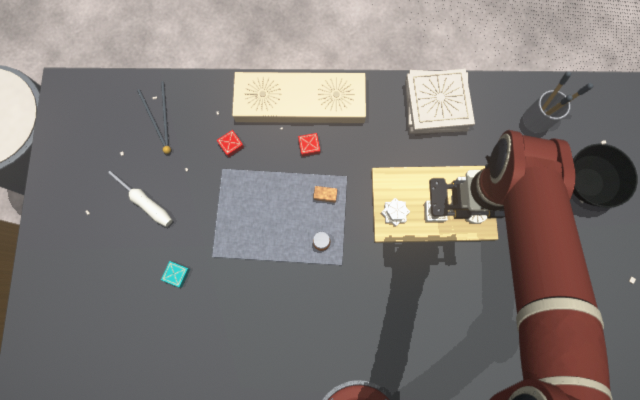

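Everything is laid out: hexagon on star (222,140), dome on tile (315,138), rosette (407,137), bar (415,65). Jar and cork are unmoved. One numeric check of the bar against the rosette.

```bash
python3 topof.py final 415 65 50 .044; python3 topof.py final 407 137 40 .034; python3 topof.py final 220 140 40 .058; python3 topof.py final 58 200 45 .056; python3 topof.py final 58 88 45 .034
```

```text
rect ((0.6113919019699097, -0.3021330237388611), (0.023080013692378998, 0.0898246243596077), 1.61920166015625) edge -1.5425366 cent 0.6113875067804915 -0.3022356882038039 px (372, 52, 88, 25) z 0.04324883791812286
rect ((0.5356436967849731, -0.3041628897190094), (0.06359697133302689, 0.0649084597826004), 1.6242121458053589) edge -1.5424488 cent 0.5358577182259713 -0.3040691154520467 px (378, 108, 58, 58) z 0.03342395661447897
rect ((0.529421865940094, -0.09645367413759232), (0.04520628973841667, 0.05142674967646599), 1.6214066743850708) edge -1.5424986 cent 0.5294889435085158 -0.0963258546309471 px (193, 118, 49, 44) z 0.057344844784523175
rect ((0.4528779983520508, 0.09314602613449097), (0.04025973007082939, 0.04414842650294304), 1.6254626512527466) edge -1.5424271 cent 0.45301647501263176 0.09332647044162465 px (34, 186, 40, 35) z 0.0551777327590455
rect ((0.5776258707046509, 0.084544837474823), (0.061791833490133286, 0.03369152545928955), 83.3751220703125) edge -0.11562583 cent 0.5776293179947224 0.0847713209730883 px (24, 68, 60, 40) z 0.03315278020180913
```

```bash
python3 -c "from bench import bot; print(bot.close_job())"
```

```text
the job is handed in; nothing more can be done
None
```

I handed the job in at about 29 s. By my last measurements the tile, dome and bar are within about 1.5 mm of their places and the hexagon about that close to the star, all of them right side up. I saw no sign that the jar or cork block moved; the bench returned no verdict.

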